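# Square a die-cast box into the drilling jig and lock it with the indexed jaw

## Task

The bare aluminium box is to be drilled: slide it along the plywood jig board, without lifting it, until it sits square and flush against both wooden fences in the corner under the bushing plate. Then slide the black L-shaped jaw along its track, up to the free corner of the box, until it clicks in and holds the box there. Let go of everything, and leave the other things on the table where they are.

Things in the scene. Friction and masses are not known exactly. Their poses are not given: they have to be found in the camera images.
- fence_corner (a point): Where the inner faces of the jig's two wooden fences would meet, on the top (z = 0.018) of its fixed plywood board. Jig axes: x points square into the short fence (face on x = 0, y -90 to -6 mm), y square into the long fence (face on y = 0, x -130 to -6 mm), z up; x + y points away from the robot. Fences are 18 mm thick, 22 mm high. The board reaches from x -240 to 28, y -208 to 28 mm.
- bushing_plate (a point): Centre of the underside of the fixed steel plate with two brass drill bushings over the fence corner, 39 mm above the board; jig axes. It spans 39 mm either way in x and 33 mm in y; the bushings' tops are 11 mm above this point. The box passes under it with 5 mm to spare.
- box_center (a point): Centre of the loose closed aluminium box: 110 (its x) x 78 (its y) x 34 mm high, about 0.3 kg, flat on the board, its long side within 0.25 rad of the long fence, some 10 to 50 mm short of the fences. Home, it is at x -55, y -39, z 17 mm from fence_corner in jig axes, its x along the jig's x. Too wide for most grippers.
- jaw (a joint): Travel (m) of the black L-shaped jaw along its flush track, growing towards the corner along the diagonal (1, 1) of the jig axes; starts at 0 to 0.010. At 0.105 it clicks: a sprung ball drops into a dimple and holds it. From 0.094 to 0.100 it resists (a push of about 10 N), before that about 1 N; it stays where left and stops 3 mm past the click. Clicked, it clears a box that is home by 0.3 mm.
- jaw_knob (a point): Centre of the jaw's steel knob, 26 mm across, 28 mm tall, 43 mm above the board; a thin pin tops it by 4 mm; jig axes. Under it, 1 to 25 mm above the board, is the jaw's block, 40 mm square, turned 45 degrees: its flat back lies 20 mm behind the knob's axis along the diagonal. The L's inner faces lie 20 mm ahead of the axis in x and in y, its arms (14 mm thick) end 48 mm ahead.
- rotary_tool: Black and red hand-held rotary tool lying on the table to the right of the jig, 220 x 48 x 51 mm; origin under its centre. To be left alone.
- multimeter: Yellow hand multimeter lying on its back to the left of the jig, 135 x 68 x 38 mm; origin under its centre. To be left alone.

How it is judged (in metres and radians):
On the way, in this order (a step that is already met when the one before it is completed fails the run):
1. the box lies square and flush in the corner of the fences, with the jaw not yet up to it (x of box_center in the frame of fence_corner above -0.058 m and y of box_center in the frame of fence_corner above -0.042 m and angle between the x axis of box_center and the x axis of fence_corner, either way round below 0.04 rad and value of joint jaw below 0.09 m), for 0.2 s.
2. the jaw is clicked in behind the box (value of joint jaw above 0.103 m), for 0.2 s.
At the end, for the whole second after the job is handed in: The box lies flat on the board, at rest, within 2 mm of both fences and square to them within 0.025 rad, with its long side along the long fence; the jaw is clicked in (travel 0.103 to 0.107) (x of box_center in the frame of fence_corner between -0.057 and -0.053 m and y of box_center in the frame of fence_corner between -0.041 and -0.037 m and z of box_center in the frame of fence_corner below 0.019 m and angle between the x axis of box_center and the x axis of fence_corner, either way round below 0.025 rad and angle between box_center's own z axis and vertical below 0.03 rad and value of joint jaw between 0.103 and 0.107 m and linear speed of cast_box below 0.01 m/s); the robot touches nothing.
It fails at once if the box is lifted more than 12 mm off the board or tipped (z of box_center in the frame of fence_corner above 0.029 m or angle between box_center's own z axis and vertical above 0.2 rad).
It fails at once if the rotary tool or the multimeter is moved more than 20 mm (distance of any of rotary_tool, multimeter from where it was at the start of the episode above 0.02 m).
It also fails if it takes over 70 s, if anything falls off the work surface, if the arm or the gripper's body presses on something with over 40 N, if the wrist force passes 120 N, or if a joint passes its speed limit or range.

## Robot

A 7-joint arm with a two-finger parallel gripper is mounted at the origin on a cart in front of the work surface, level with it; the furniture and walls round the work are solid. World frame = base frame: x ahead of the robot, y to its left, z up, the work surface at z = 0. Lengths are in mm, angles in rad, forces in N, time in s.
With the tool pointing down it reaches from about 425 to 950 mm from the base axis. Payload 16.7 kg.
Tool frame: the origin (TCP) lies at the very end of the fingers, on their centre line; the grasp point (between the pads) lies 19 mm behind it (bot.grasp_offset is the distance from the TCP to the grasp point, in mm); z points along the fingers, y is the line along which they close (so a half turn about z gives the same grasp; the last joint's range is limited). The gripper opens to 94 mm and grips with 3 to 60 N. Pads are 16 mm wide; open, the fingers measure 119 mm over their backs; the gripper's body (75 mm by 177 mm) begins 78 mm behind the grasp point.
Start: joints at [1.018, 0.426, 0.074, 1.606, -0.034, 1.111, -0.067], TCP at [264.563, -620.951, 205.467] pointing down, gripper open.
Joint ranges: [-2.85, 2.85], [-0.5, 2.14], [-1.23, 1.37], [0.21, 2.46], [-1.02, 4.16], [0.16, 2.05], [-2.73, 2.73]. Speed limits (rad/s): [1.89, 1.89, 2.39, 2.39, 3.01, 3.01, 3.01].

## Interface

Orientations are given as a unit quaternion [w, x, y, z].
In Python, from plant import bot, claw, solver, vision, sign_off, status gives the robot as it stands. Calls block until the motion is done:
- bot.goto(position, orientation): joint-space move of the TCP to a pose.
- bot.movel(position, rot=None, velocity=150): straight line of the TCP; rot=None keeps the orientation; velocity is the mean speed in mm/s.
- bot.move_j(angles): joint-space move.
- claw.let_go() and claw.gripper_close(newtons=None): open the fingers fully, or close them until they stop; newtons is the grip in N (None keeps the last).
- bot.pause(seconds).
- solver.inverse_kinematics(position, orientation): joint angles nearest the present ones, or None.
- vision.camera(name): name is "side" or "top"; returns a dict with "frame" (400x640x3 uint8, red, green, blue), "z_map" (400x640 float32, mm along the optical axis (not along the pixel's ray), 0 where there is no reading), "mtx" (3x3 intrinsics, pixels), "world_to_cam" (4x4, takes a point from world to camera coordinates). Camera axes: x right, y down, z forward; pixel columns grow to the right and rows downward; lengths in mm; the calibration is good to about 2 mm. A picture is of the moment at which its call begins.
A pose or a line that the arm cannot do raises bot.PlanningError and nothing moves.
- sign_off(): hands the job in; it is judged then, once.
Readings, each from a call of its own:
- status.get_time(): time.
- status.get_joint_positions(): joint angles.
- status.get_qvel(): joint speeds.
- status.get_effort(): joint torques, N m.
- status.get_eef_pos(): TCP position.
- status.get_orientation(): TCP orientation.
- status.get_ft_force(): force on the tool from outside, world axes, zero at the start.
- status.get_wrist_torque(): the same for the moment, N m.
- status.get_gripper_width(): opening from 0.0 (shut) to 1.0 (fully open).
- status.get_finger_force(): force on a finger pad.
Only numpy, scipy, OpenCV 4.12 (cv2) and the standard library are available. Lean on these libraries where they do the work, as an engineer would, in place of code of your own. Each camera call takes 0.05 s, during which the arm holds its last target. There are 200 camera calls.

## Working session

There is one attempt and no reset: what is moved stays moved. The work goes in short steps, each a Python script; the robot and the scene stay as the last script left them, time stands still between calls to the robot, and variables do not carry over. Pictures are saved under pics/ and viewed, at most 10 in all, crops included, and the job is handed in when it is done.

```bash
ls; mkdir -p pics; python3 - <<'E'
from plant import vision,status
import cv2,numpy as np
for n in("top","side"):
    c=vision.camera(n); np.savez(f"pics/{n}0.npz",**c)
    cv2.imwrite(f"pics/{n}0.png",c["frame"][:,:,::-1])
    T=np.linalg.inv(c["world_to_cam"]);print(n,T.round(3).tolist(),c["mtx"].tolist())
print(status.get_time(),status.get_orientation(),status.get_ft_force())
E
```

```text
pics
top [[-0.005, -0.998, 0.07, 543.527], [-1.0, 0.004, -0.011, -124.578], [0.011, -0.07, -0.997, 1202.404], [0.0, 0.0, 0.0, 1.0]] [[426.71597344683136, 0.0, 319.1414120686524], [0.0, 426.71597344683136, 204.6617450373113], [0.0, 0.0, 1.0]]
side [[-1.0, 0.003, 0.015, 573.854], [-0.011, 0.554, -0.832, 769.656], [-0.01, -0.832, -0.554, 667.749], [0.0, 0.0, 0.0, 1.0]] [[425.91948610626196, 0.0, 314.0187161716753], [0.0, 425.91948610626196, 199.60463160549332], [0.0, 0.0, 1.0]]
0.1 [-5.63452153e-04  9.79790471e-01  2.00025724e-01 -1.60670444e-04] [ 0.26280714 -0.6998366   0.36863951]
```

View pics/top0.png

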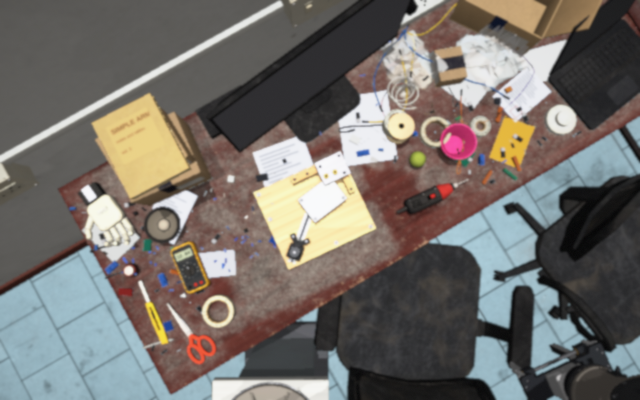

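View pics/side0.png

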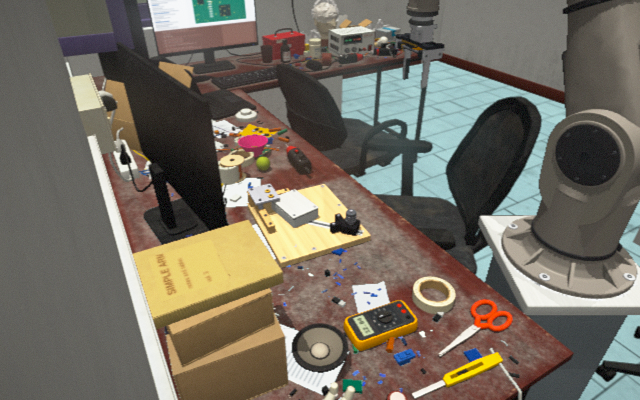

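Top: the jig board is near (315,210), box about (322,202), bushing plate (330,168), jaw and knob (297,247), tool (430,200) and multimeter (187,268). The side view has the same layout. I'll zoom in on both.

```bash
cat > h.py <<'E'
import numpy as np,cv2
def load(n,t=0): return dict(np.load(f"pics/{n}{t}.npz"))
def ray(c,uv,z):
    """pixels -> world points on plane z (mm)"""
    uv=np.atleast_2d(uv).astype(float);T=np.linalg.inv(c["world_to_cam"])
    d=np.c_[uv,np.ones(len(uv))]@np.linalg.inv(c["mtx"]).T@T[:3,:3].T
    o=T[:3,3]; return o+d*((z-o[2])/d[:,2])[:,None]
def cloud(c):
    v,u=np.mgrid[:400,:640];z=c["z_map"];T=np.linalg.inv(c["world_to_cam"])
    p=np.stack([u,v,np.ones_like(u)],-1)@np.linalg.inv(c["mtx"]).T*z[...,None]
    return p@T[:3,:3].T+T[:3,3]
def proj(c,P):
    P=np.atleast_2d(P);q=(np.c_[P,np.ones(len(P))]@c["world_to_cam"].T)[:,:3]@c["mtx"].T
    return q[:,:2]/q[:,2:]
E
python3 - <<'E'
from h import *
t=load("top");s=load("side")
cv2.imwrite("pics/tz.png",cv2.resize(t["frame"][140:275,245:385,::-1],None,fx=4.4,fy=4.4,interpolation=2)[:600])
cv2.imwrite("pics/sz.png",cv2.resize(s["frame"][170:270,235:375,::-1],None,fx=5.6,fy=5.6,interpolation=2))
P=cloud(t)
for u,v in[(265,195),(320,200),(330,168),(297,245),(345,185),(300,180),(335,235),(280,255)]:print(u,v,P[v,u].round(1))
E
```

```text
265 195 [654.2  12.9  18.4]
320 200 [ 636.8 -139.6   52.6]
330 168 [ 721.5 -166.7   68. ]
297 245 [515.7 -76.8  42. ]
345 185 [ 680.9 -209.9   21.4]
300 180 [693.  -85.2  40.4]
335 235 [ 542.2 -181.    19.4]
280 255 [487.2 -27.6   1.5]
```

View pics/tz.png

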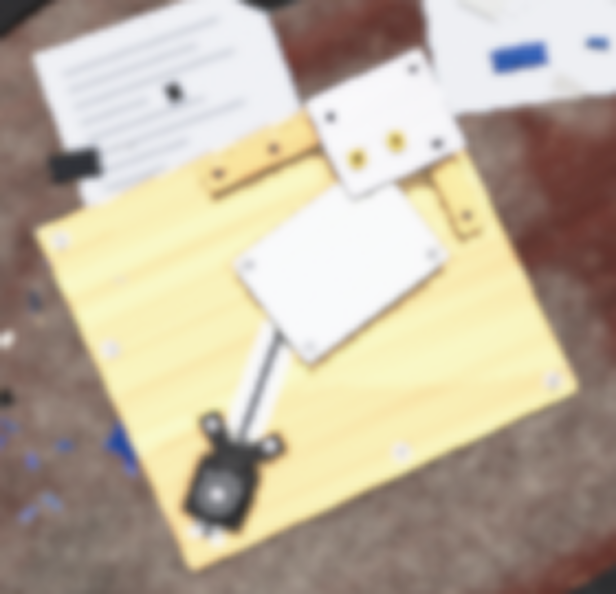

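View pics/sz.png

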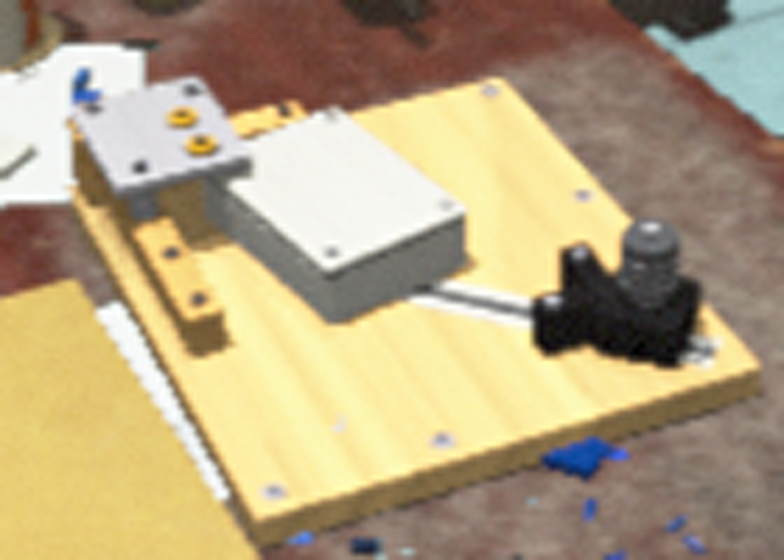

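The crops are clear. At 4.4x, the top view shows board corners at (37,230), (193,570) and (577,387), box-top corners at (237,267), (312,365) and (447,255), and the knob at (217,493). Next I'll fit lines to these edges.

```bash
cat >> h.py <<'E'
def edge(c,a,b,z,chan,n=40,h=6,trim=.12):
    """refine image edge near segment a-b (px): max gradient across it -> world line (point,dir) on plane z"""
    a,b=np.array(a,float),np.array(b,float);d=(b-a)/np.linalg.norm(b-a);nn=np.array([-d[1],d[0]])
    s=np.linspace(trim,1-trim,n);o=np.linspace(-h,h,12*h+1)
    g=(a+s[:,None]*(b-a))[:,None]+o[None,:,None]*nn
    im=cv2.GaussianBlur(chan.astype(np.float32),(0,0),.7)
    v=cv2.remap(im,g[...,0].astype(np.float32),g[...,1].astype(np.float32),1)
    G=np.abs(np.gradient(v,axis=1));k=G.argmax(1)
    uv=g[np.arange(n),k];w=ray(c,uv,z)[:,:2]
    for _ in range(3):
        vx,vy,x,y=cv2.fitLine(w.astype(np.float32),cv2.DIST_HUBER,0,.01,.01).ravel()
        r=(w-[x,y])@[-vy,vx];w=w[abs(r)<max(1.5,2*np.median(abs(r)))]
    return np.array([x,y]),np.array([vx,vy]),len(w),r.std()
def meet(l,m):
    t=np.linalg.solve(np.c_[l[1],-m[1]],m[0]-l[0]);return l[0]+t[0]*l[1]
E
cat > meas.py <<'E'
from h import *
t=load("top");f=lambda x,y:(245+x/4.4,140+y/4.4)
fr=t["frame"].astype(float); g=fr.mean(2); sat=fr.max(2)-fr.min(2)
A,B,C=f(37,230),f(193,570),f(577,387)
L=edge(t,A,B,18,sat);Bo=edge(t,B,C,18,sat)
R=edge(t,C,f(480,185),18,sat)
print("L",L,"Bo",Bo,"R",R)
c0=meet(L,Bo);cr=meet(R,Bo);print("width",np.linalg.norm(cr-c0))
angs=[np.arctan2(l[1][1],l[1][0])%np.pi for l in(L,Bo,R)];print("ang",np.degrees(angs))
# jig x angle
ax=np.arctan2(*(cr-c0)[::-1]);th=np.mean([ax]+[ax+((a-np.pi/2-ax+np.pi/2)%np.pi-np.pi/2) for a in(angs[0],angs[2])])
X=np.array([np.cos(th),np.sin(th)]);Y=np.array([-X[1],X[0]])
fc=(c0+240*X+208*Y+cr-28*X+208*Y)/2
print("theta",th,"fence",fc)
# long fence top inner edge z=40
F=edge(t,f(215,198),f(318,152),40,fr[:,:,2],h=4);print("longfence y",(F[0]-fc)@Y,(F[1]))
S=edge(t,f(430,185),f(462,238),40,fr[:,:,2],h=4);print("short x",(S[0]-fc)@X,S[1])
# box
p,q,r,u=f(237,267),f(312,365),f(447,255),f(335,188)
e1=edge(t,p,q,52,sat,h=4);e2=edge(t,q,r,52,sat,h=4);e3=edge(t,p,u,52,sat,h=4)
P,Q=meet(e1,e3),meet(e1,e2)
print("boxangles",[np.arctan2(e[1]@Y,e[1]@X) for e in(e1,e2,e3)],"len",np.linalg.norm(P-Q))
print("P,Q jig",[(float((k-fc)@X),float((k-fc)@Y)) for k in(P,Q)])
k=ray(t,f(217,493),18+57)[0,:2];print("knob jig",(k-fc)@X,(k-fc)@Y,k)
E
python3 meas.py
```

```text
L (array([565.61896  ,   4.5319724], dtype=float32), array([0.9064473, 0.422319 ], dtype=float32), 29, np.float64(0.6426515227431001)) Bo (array([ 509.8274 , -189.28572], dtype=float32), array([ 0.4188465 , -0.90805703], dtype=float32), 35, np.float64(0.5762375461881137)) R (array([ 626.1976 , -266.73538], dtype=float32), array([0.9068629, 0.4214257], dtype=float32), 40, np.float64(0.609784238263412))
width 271.40292
ang [ 24.981081 114.76179   24.92463 ]
theta -1.1363984 fence [ 736.2419 -182.9877]
longfence y -4.7833824 [ 0.436233   -0.89983374]
short x -4.657501 [0.9095691 0.4155527]
boxangles [np.float32(1.7900897), np.float32(0.2014849), np.float32(0.20682576)] len 80.63486
P,Q jig [(-138.15528869628906, -43.143043518066406), (-120.61398315429688, -121.84680938720703)]
knob jig -201.69062104122438 -168.91557063999582 [498.13020274 -71.11991453]
```

```bash
cat > r.py <<'E'
import numpy as np
from scipy.spatial.transform import Rotation as Ro
from plant import bot,claw,vision,status,sign_off
fc=np.array([736.2,-183.0]);th=-1.1364
X=np.array([np.cos(th),np.sin(th)]);Y=np.array([-X[1],X[0]])
W=lambda x,y,z:[*(fc+x*X+y*Y),18+z]          # jig -> world
def jig():
    p=np.array(status.get_eef_pos());d=p[:2]-fc;return np.array([d@X,d@Y,p[2]-18])
def quat(a):                                  # tool down, tool x at jig angle a
    t=th+a;x=np.array([np.cos(t),np.sin(t),0]);z=np.array([0,0,-1.])
    q=Ro.from_matrix(np.c_[x,np.cross(z,x),z]).as_quat();return [q[3],*q[:3]]
def push(d,dist,stop,step=2,v=40):
    """push along jig direction d until resistance exceeds stop (N) over start; prints log"""
    d=np.array(d,float)/np.hypot(*d);w=d[0]*X+d[1]*Y
    f=lambda:-np.array(status.get_ft_force())[:2]@w
    f0=f();p=jig();log=[]
    for k in np.arange(step,dist+1e-6,step):
        bot.movel(W(*(p[:2]+k*d),p[2]),velocity=v);r=f()-f0;log.append(round(float(r),1))
        if r>stop:break
    print("push",log,jig().round(1),"t",status.get_time())
def snap(i):
    for n in("top","side"):np.savez(f"pics/{n}{i}.npz",**vision.camera(n))
E
python3 - <<'E'
from r import *
claw.gripper_close(20)
bot.goto(W(-85,-140,120),quat(np.pi/2));print(status.get_time())
bot.movel(W(-85,-135,12));print(jig(),status.get_time(),status.get_ft_force())
push((0,1),57,10)
bot.pause(.2);print(status.get_ft_force())
E
```

```text
3.5167
[ -84.61466178 -134.6736497    12.72850723] 4.3833 [0.65687848 0.58181027 0.00739699]
push [0.9, 0.7, 1.0, 0.9, 0.4, 0.6, 1.2, 1.7, 1.4, 0.2, 1.7, 1.5, 1.4, 1.3, 1.3, 1.0, 1.2, 1.5, 1.6, 0.4, 1.6, 0.1, 0.9, 1.1, 1.4, 9.1, 18.2] [-83.9 -83.7  12.6] t 11.1333
[-15.72555764  -6.77971858  11.98227185]
```

```bash
python3 - <<'E'
from r import *
bot.movel(W(-84,-98,12));bot.movel(W(-84,-98,60))
bot.movel(W(-172,-42,60),velocity=250);snap(1);bot.movel(W(-172,-42,12))
push((1,0),62,12)
bot.movel(W(jig()[0]-6,-42,12));bot.movel(W(-172,-42,60));snap(2);print(status.get_time())
from h import *
c=load("top",2);cv2.imwrite("pics/tz2.png",cv2.resize(c["frame"][140:275,245:385,::-1],None,fx=4.4,fy=4.4,interpolation=2))
E
```

```text
push [0.0, 0.6, -0.3, -0.3, -0.7, 0.6, 0.1, -1.1, 0.5, 0.6, -0.9, 0.6, -0.0, -0.2, -0.3, 0.8, 0.8, -0.4, -0.2, 0.4, 1.2, 0.6, -0.1, -0.5, 3.5, 13.8] [-121.8  -42.2   12. ] t 19.7
20.6333
```

View pics/tz2.png

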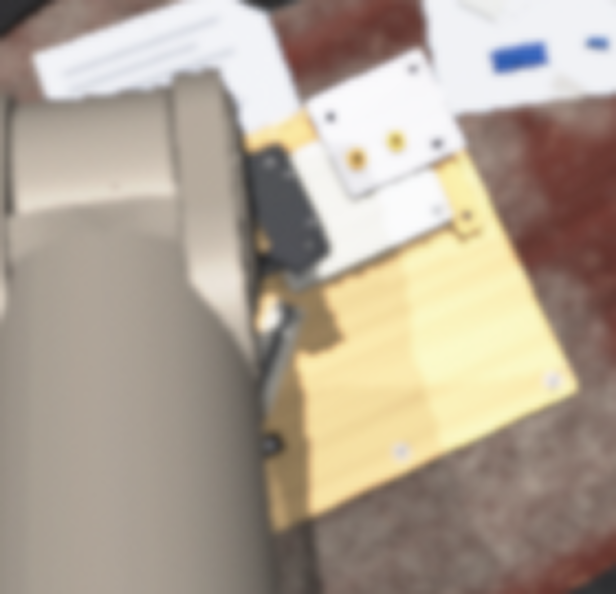

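The box looks home: its right corner is at (447,210) and its front edge is parallel to the board edge. The arm hides the left side. I'll nudge y once more, then measure with the arm moved behind the jaw.

```bash
python3 - <<'E'
from r import *
bot.movel(W(-172,-42,90),velocity=250);bot.movel(W(-55,-98,60),velocity=250);bot.movel(W(-55,-98,12))
push((0,1),20,12)
bot.movel(W(-55,-98,12));bot.movel(W(-55,-98,100))
bot.goto(W(-235,-203,110),quat(np.pi/4));snap(3);print(jig(),status.get_time())
from h import *
import os
c=load("side",3);cv2.imwrite("pics/sz3.png",cv2.resize(c["frame"][170:270,235:375,::-1],None,fx=5.6,fy=5.6,interpolation=2))
t=load("top",3);fr=t["frame"].astype(float);f=lambda x,y:(245+x/4.4,140+y/4.4)
sat=fr.max(2)-fr.min(2)
e=edge(t,f(315,280),f(440,215),52,sat,h=4)
print("front edge angle",np.arctan2(e[1]@Y,e[1]@X),"y",(e[0]-fc)@Y)
E
```

```text
push [-0.3, -0.1, -0.7, -0.9, -0.2, -0.6, 2.7, 12.1] [-55.6 -83.6  12. ] t 24.05
[-234.24057609 -202.40577785  109.74826203] 26.0583
front edge angle -0.002428283564379516 y -78.74651615455895
```

View pics/sz3.png

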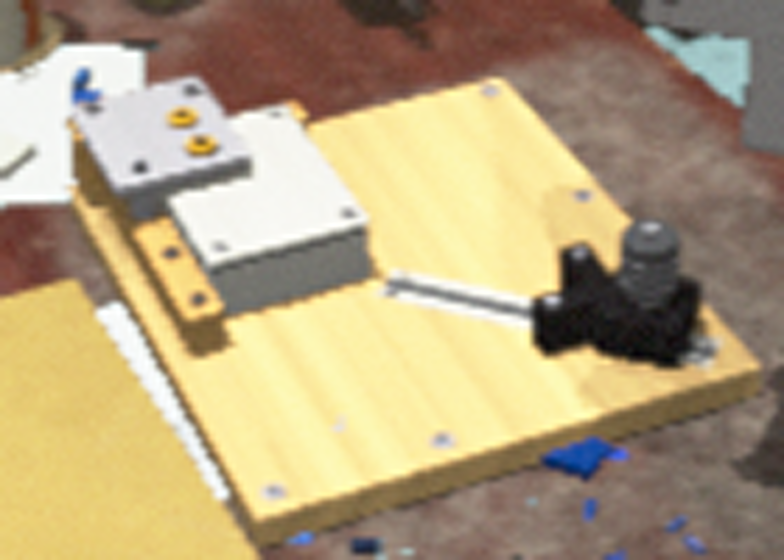

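The box is home and square: front edge at -0.002 rad, jaw still far back. Now I'll push the jaw.

```bash
python3 - <<'E'
from r import *
bot.movel(W(-227,-195,110));bot.movel(W(-227,-195,12));print(jig(),status.get_time())
push((1,1),92,9,step=4,v=60)
p=jig();d=np.array([1,1])/2**.5;w=(X+Y)/2**.5;peak=0;log=[]
for k in range(1,25):
    bot.movel(W(*(p[:2]+k*d),12),velocity=40);bot.pause(.05)
    r=-np.array(status.get_ft_force())[:2]@w;log.append(round(float(r),1));peak=max(peak,r)
    if peak>6 and r<2.5 or r>20:break
print(log,jig(),status.get_time())
snap(4)
from h import *
c=load("side",4);cv2.imwrite("pics/sz4.png",cv2.resize(c["frame"][170:270,235:375,::-1],None,fx=5.6,fy=5.6,interpolation=2))
E
```

```text
[-226.8842186  -194.7177863    12.52860074] 27.1083
push [-0.5, -0.2, -0.4, -1.0, -1.0, 0.1, 0.3, -0.6, -0.9, -1.0, -0.2, -1.0, -0.1, 0.1, -0.5, -0.3, 0.0, -0.2, 0.1, -1.2, -0.7, -0.1, -0.2] [-161.6 -129.5   12.5] t 32.8583
[-0.5, -0.1, -0.1, -0.2, 0.5, -0.7, 0.8, 4.0, 5.6, 2.0, -0.1, 0.7, -0.8, -0.6, 0.2, 0.3, 0.3, -0.0, 5.6, 10.5, 14.3, 21.0] [-148.63353941 -116.58842907   11.4514777 ] 39.4583
```

View pics/sz4.png

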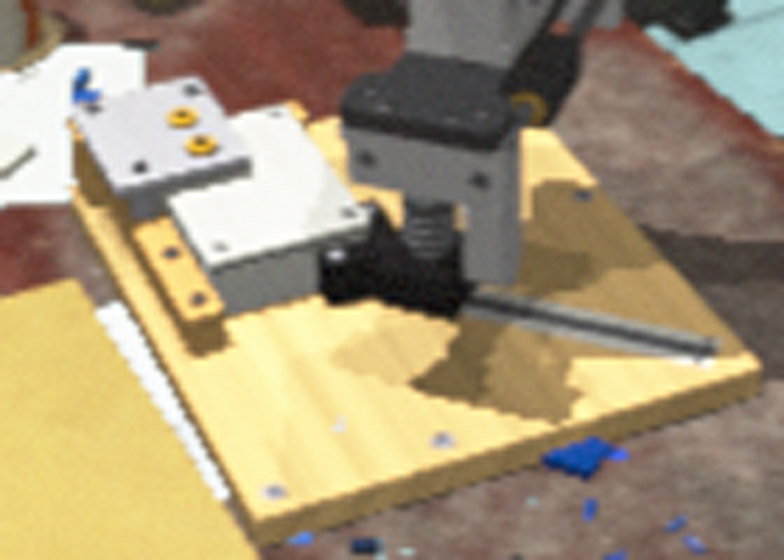

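The jaw passed the bump, jumped ahead, and then met a stiff stop at the box. I'll back off and verify.

```bash
python3 - <<'E'
from r import *
bot.movel(W(-165,-133,12));bot.movel(W(-185,-153,12));bot.movel(W(-185,-153,150));bot.goto(W(-260,-300,200),quat(np.pi/4));snap(5);print(status.get_time(),status.get_ft_force())
from h import *
c=load("top",5);fr=c["frame"].astype(float);sat=fr.max(2)-fr.min(2);f=lambda x,y:(245+x/4.4,140+y/4.4)
e=edge(c,f(315,280),f(440,215),52,sat,h=4)
print("front edge",np.arctan2(e[1]@Y,e[1]@X),(e[0]-fc)@Y)
a=cv2.resize(c["frame"][140:275,245:385,::-1],None,fx=2.8,fy=2.8,interpolation=2)
s=load("side",5)
b=cv2.resize(s["frame"][165:275,235:375,::-1],None,fx=2.8,fy=2.8,interpolation=2)
h=np.zeros((378,784,3),np.uint8);h[:,:392]=a[:378];h[:b.shape[0],392:]=b;cv2.imwrite("pics/f5.png",h)
E
```

```text
42.125 [0.07468467 0.00449475 0.50996525]
front edge 0.004205130842601828 -78.83020929695043
```

View pics/f5.png

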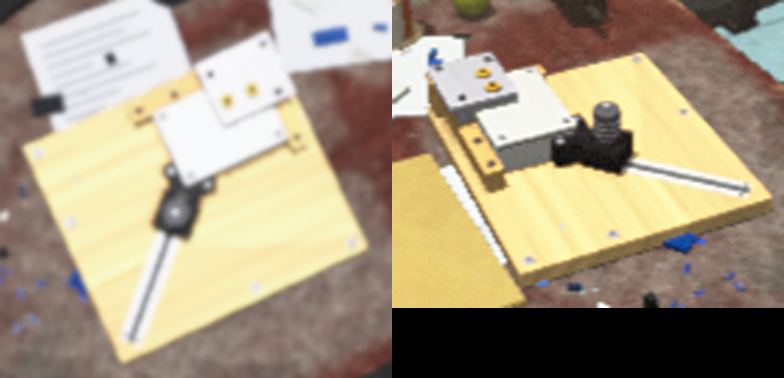

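The picture shows the jaw seated round the box's free corner at (188,185), with the knob at (178,212) in the 2.8x crop. One numeric check of travel and of the left edge before I hand in.

```bash
python3 - <<'E'
from r import fc,X,Y
from h import *
J=lambda w:(np.array([(w-fc)@X,(w-fc)@Y])).round(1)
ks=[]
for i,(u,v) in((3,(294.3,252)),(5,(308.6,215.7))):
    c=load("top",i);g=c["frame"].mean(2)[int(v)-5:int(v)+6,int(u)-5:int(u)+6]
    w=np.clip(cv2.GaussianBlur(g,(0,0),1)-70,0,None)**2;yy,xx=np.mgrid[:11,:11]
    uv=[int(u)-5+(w*xx).sum()/w.sum(),int(v)-5+(w*yy).sum()/w.sum()]
    k=ray(c,uv,77)[0,:2];k0=ray(c,(u,v),77)[0,:2];print(i,uv,J(k),J(k0))
    ks.append(k0)
print("moved",np.linalg.norm(ks[1]-ks[0]))
c=load("top",5);fr=c["frame"].astype(float);sat=fr.max(2)-fr.min(2)
f=lambda x,y:(245+x/2.8,140+y/2.8)
e=edge(c,f(155,120),f(172,163),52,sat,h=4);print("left edge",J(e[0]),e[1]@X,e[1]@Y)
for n,i in(("top",5),):
    d=cv2.absdiff(load(n,0)["frame"],load(n,i)["frame"]).max(2);print("tool/meter diff",(d[180:220,400:470]>40).sum(),(d[240:295,170:210]>40).sum())
E
```

```text
3 [np.float64(294.24677812003137), np.float64(251.55875851413694)] [-201.2 -167.6] [-201.6 -168.7]
5 [np.float64(307.214496379832), np.float64(215.07016139449743)] [-129.9  -95.3] [-127.2  -98.4]
moved 102.30625250482099
left edge [-111.2  -28.6] 0.010640136108506781 0.999943370093677
tool/meter diff 0 0
```

```bash
python3 -c "
from plant import sign_off
print(sign_off())"
```

```text
the job is handed in; nothing more can be done
None
```

I handed the job in at about 42 s of the 70 s limit: the box measured about 1 mm from flush on both fences and square within 0.011 rad. The jaw is past its click point and up against the box's free corner, at roughly 105–107 mm travel by camera (the limit is 107, and the camera reading is only good to about 2 mm). The gripper is clear, the rotary tool and multimeter have not moved, and no verdict was returned.

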